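# Turn a lino printing block face up and nip it in the carving board

### The job

The lino printing block lies face down on the table in front of the carving board and is too wide to grip. Stand it up against the board's front edge and tip it over, so that it lies flat on the board with its cut face up, and push it home against the back fence. Then slide the jaw up until the block is held snugly between the jaw and the left fence, and leave the things round the work where they are.

Things in the scene. Friction and masses are not known exactly. Their poses are not given: they have to be found in the camera images.
- print_block: Lino printing block 100 (x) x 125 (y) x 18 mm, about 0.2 kg, loose: plain plywood mount 12 mm thick, under it 6 mm of grey lino with a raised leaf design, set back 6 mm from the mount's edges all round. Origin: centre of the lino's outer (cut) face; z points from there to the plain back: up at the start, down at the end. It starts within 0.25 rad of square to the board, 10 to 45 mm in front of it.
- carving_board: Carving board, fixed: plywood bed 130 mm deep (x), 250 wide (y), 22 high; its upright front edge, x = -65 mm, is faced with smooth, slippery aluminium. Origin: centre of its underside, on the table; x points to its back, away from the robot, y left, z up. Fences 12 mm high stand on the bed along the back (inner face x = +45 mm, 20 mm thick) and the left side (inner face y = +105 mm).
- block_home (a point): Point on the bed's top under the middle of the block when it is home against back and left fences with its long side along the board's y; fixed to the board, at x = -5, y = +42.5, z = +22 mm in its frame; axes as the board's. (Tipped over the front edge, the block may first come to rest leaning on that edge, its near end still on the table, and then has to be slid up on to the bed.)
- jaw (a joint): Travel of the carving board's jaw along the board's +y, towards the left fence, m: 0 is fully back (at the right), 0.077 is where it nips the block against the left fence, 0.088 the end of its travel. It takes about 3 N to slide and stays where it is left.
- jaw_face (a point): Middle of the jaw's gripping face, which looks to the left fence (board's +y), 8 mm above the bed. The jaw, a wooden bar 94 mm long (along the board's x), 22 wide, 16 high, lies to the -y side of this point; a round knob 26 mm across stands on the middle of its top, 11 mm from the face, its top 68 mm above the table.
- gouge: Bystander: lino gouge, short turned wooden handle 29 mm thick with a thin steel shank, 110 mm long, lying to the left. Leave it. Origin: centre of its underside.
- eraser: Bystander: white eraser in a sleeve, 22x55x12 mm, lying to the left of the block. Leave it. Origin: centre of its underside.
- marker_black: Bystander: black-capped felt marker, 18x139x18 mm, lying along the board's left side. Leave it. Origin: centre of its underside.
- tape_kraft: Bystander: round roll of paper tape 68 mm across, 24 mm high, lying flat to the right of the block. Leave it. Origin: centre of its underside.

How it is judged:
By the outcome, as a careful person would: the job done as asked, in the order asked, and still so for the second after the job is handed in, with the robot touching nothing.
It also fails if it takes over 69 s, if anything falls off the work surface, if the arm or the gripper's body presses on something with over 40 N, if the wrist force passes 120 N, or if a joint passes its speed limit or range.

### The arm

A 6-joint arm with a two-finger parallel gripper is mounted at the origin on a cart in front of the work surface, level with it; the furniture and walls round the work are solid. World frame = base frame: x ahead of the robot, y to its left, z up, the work surface at z = 0. Lengths are in m, angles in rad, forces in N, time in s.
With the tool pointing down it reaches from about 0.3 to 0.775 m from the base axis. Payload 14.6 kg.
Tool frame: the origin (TCP) lies midway between the tips of the shut fingers; the grasp point (between the pads) lies 19 mm behind it (grasp_offset is the distance from the TCP to the grasp point, in m); z points along the fingers, y is the line along which they close (so a half turn about z gives the same grasp; the last joint's range is limited). The gripper opens to 94 mm and grips with 3 to 60 N. Pads are 16 mm wide; open, the fingers measure 119 mm over their backs; the gripper's body (75 mm by 177 mm) begins 78 mm behind the grasp point.
Start: joints at [-1.366, 0.3, 1.521, -0, 1.321, -0.067], TCP at [0.148, -0.53, 0.205] pointing down, gripper open.
Joint ranges: [-3.03, 3.03], [-0.79, 2.21], [0.23, 2.52], [-1.04, 4.18], [0, 3.07], [-2.55, 2.55]. Speed limits (rad/s): [2.22, 2.22, 2.57, 3.14, 3.14, 3.14].

### API

Orientations are given as [roll, pitch, yaw] about the fixed x, y, z axes, in that order (R = Rz(yaw) Ry(pitch) Rx(roll)).
In Python, from station import * gives the robot as it stands. The module is installed in compiled form; this text tells all that it offers.
- The arm moves only by the tool send_rows, never from a script. Its argument "rows" is a list of rows, each an object of numbers: "dx", "dy", "dz": the shift along the tool's x, y, z in mm; "roll": the turn about the tool's z in degrees; "jaw": the closure, from -1 (fully open) to 1 (shut). In form: [{"dx": .., "dy": .., "dz": .., "roll": .., "jaw": ..}, ...]. A call has 1 to 12 rows; each row shifts and turns the commanded pose from where the row before left it, along the tool's axes as they then stand; what a row does not reach is not made up. A row lasts 1/12 s, in which the tool goes at most 41.7 mm and 7.16 degrees, less where a joint would pass 70% of its speed; a pose out of reach is approached as far as the arm can. A call is refused whole if a number of a shift passes 41.7 or a number of a turn 7.16, either way. A call with a gripper value outside its range is refused whole. The fingers move at their own pace and stop on an object; "force" is the grip in N (left out, the last holds). Time passes only in rows, so rows that do not move let the fingers close. It gives the time, the measured TCP pose, the force, the opening and the grip force at its end, in the units of the state.
- get_obs(): the state, without advancing time (a new reading comes with each control period).
- camera(name): name is "side" or "top"; returns a dict with "frame" (400x640x3 uint8, red, green, blue), "z_map" (400x640 float32, m along the optical axis (not along the pixel's ray), 0 where there is no reading), "camera_matrix" (3x3 intrinsics, pixels), "D" ([k1, k2, p1, p2, k3] as OpenCV has them; the pictures are not rectified), "rvec" (rotation vector, rad) and "tvec" (3), from world to camera coordinates, as OpenCV has them. Camera axes: x right, y down, z forward; pixel columns grow to the right and rows downward; lengths in m; the calibration is good to about 2 mm. A picture is of the moment at which its call begins.
- hand_in(): hands the job in; it is judged then, once.
The state is a dict: "time_s": time; "qpos": joint angles; "joint_vel": joint speeds; "tau": joint torques, N m; "ee_pos": TCP position; "eef_rot": TCP orientation; "force": force on the tool from outside, world axes, zero at the start; "moment": the same for the moment, N m; "grip_width": finger opening in m; "grip_force": force on a finger pad.
Only numpy, scipy, OpenCV 4.12 (cv2) and the standard library are available. Lean on these libraries where they do the work, as an engineer would, in place of code of your own. Each camera call takes 0.05 s, during which the arm holds its last target. There are 200 camera calls.

## Working session

There is one attempt and no reset: what is moved stays moved. The work goes in short steps, Python scripts to look and compute and a tool call to move; the robot and the scene stay as the last step left them, time stands still between calls to the robot, and variables do not carry over. Pictures are saved under pics/ and viewed, at most 10 in all, crops included, and the job is handed in when it is done.

Besides the shell and the picture viewer there is one more tool, called after "Call:" as name(argument=value, ...), one argument or row to a line, values as JSON. send_rows: Moves the arm, as the interface text tells. Its arguments: {"type":"object","properties":{"rows":{"type":"array"},"force":{"type":"number"}},"required":["rows"]}

```bash
mkdir -p pics; cat > h.py <<'E'
from station import *
import numpy as np, cv2
def cap(n):
    c=camera(n); R,_=cv2.Rodrigues(np.array(c["rvec"],float)); c["R"]=R; c["t"]=np.array(c["tvec"],float).ravel(); return c
def cloud(c):
    h,w=c["z_map"].shape
    u,v=np.meshgrid(np.arange(w),np.arange(h))
    p=np.stack([u,v],-1).reshape(-1,1,2).astype(np.float64)
    n=cv2.undistortPoints(p,np.array(c["camera_matrix"],float),np.array(c["D"],float)).reshape(h,w,2)
    z=c["z_map"].astype(float)
    P=np.dstack([n*z[...,None],z])
    W=(P-c["t"])@c["R"]
    W[z==0]=np.nan
    return W
def save(c,f): cv2.imwrite("pics/"+f,c["frame"][...,::-1])
E
python3 - <<'E'
from h import *
for n in("top","side"):
    c=cap(n); save(c,n+"0.png"); W=cloud(c); np.save(n+"0.npy",W)
    print(n,-c["R"].T@c["t"],c["R"][2])
o=get_obs();print(o)
E
```

```text
top [0.42345302 0.17878424 0.94704468] [ 0.14881247 -0.03344698 -0.98829963]
side [0.31328528 0.90462414 0.41713085] [ 0.31919931 -0.8580391  -0.40234401]
{'time_s': 0.1, 'qpos': array([-1.36559165e+00,  3.00395478e-01,  1.52152527e+00,  2.71513899e-05,
        1.32068137e+00, -6.66388288e-02]), 'joint_vel': array([ 5.03045087e-05, -1.39464303e-03, -1.84625535e-03, -4.55550723e-04,
       -1.80966457e-04, -1.47095967e-03]), 'tau': array([ 8.25908810e-04, -5.32645655e+01, -3.53283477e+01,  7.09842844e-02,
        2.34820414e-02, -5.13202758e-05]), 'ee_pos': array([ 0.14761514, -0.52957866,  0.20495141]), 'eef_rot': array([-3.14058718e+00, -9.34614284e-05,  2.71836728e-01]), 'force': array([ 0.08621729, -0.34189282, -0.10234709]), 'moment': array([-0.0181621 , -0.02113189, -0.0596225 ]), 'grip_force': 0.0, 'grip_width': 0.09407382700002914}
```

View pics/top0.png

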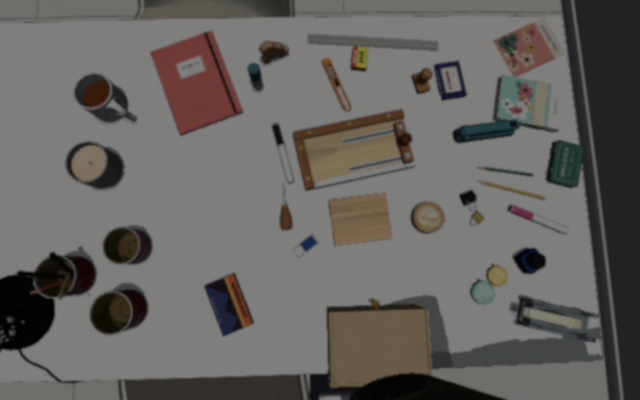

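View pics/side0.png

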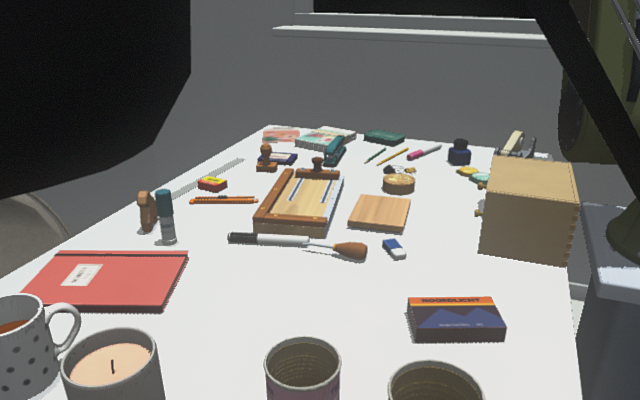

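```bash
python3 - <<'E'
from h import *
W=np.load("top0.npy"); im=cv2.imread("pics/top0.png")
def p(u,v): return np.round(W[v,u]*1000).astype(int)
print("table",p(250,150),p(440,160), "box",p(335,320),p(425,380),p(425,312),"tape",p(428,217),"eraser",p(306,245),"gouge",p(286,220),p(284,190),"knob",p(404,139))
z=W[...,2]*1000
# block
m=((z>11)&(z<24)); m2=np.zeros_like(m);m2[185:252,322:400]=m[185:252,322:400]
n,l,s,c=cv2.connectedComponentsWithStats(m2.astype(np.uint8)); i=1+np.argmax(s[1:,4])
q=W[l==i][:,:2].astype(np.float32)*1000; print("block",cv2.minAreaRect(q),cv2.boxPoints(cv2.minAreaRect(q)).round(),np.median(z[l==i]))
m2[:]=0;m2[100:195,285:420]=((z>14)&(z<45))[100:195,285:420]
n,l,s,c=cv2.connectedComponentsWithStats(m2.astype(np.uint8)); i=1+np.argmax(s[1:,4])
q=W[l==i][:,:2].astype(np.float32)*1000; print("board",cv2.minAreaRect(q),cv2.boxPoints(cv2.minAreaRect(q)).round(),len(q))
b=(np.abs(z-22)<3)&(l==i); q=W[b][:,:2].astype(np.float32)*1000; print("bed",cv2.boxPoints(cv2.minAreaRect(q)).round())
c=cv2.resize(im[95:265,270:460],None,fx=4,fy=3.5,interpolation=cv2.INTER_CUBIC); cv2.imwrite("pics/crop.png",np.clip(c*1.8,0,255).astype(np.uint8)[:600])
E
```

```text
table [678 298   4] [ 646 -131    0] box [317 127 114] [236  -3 242] [326 -44 115] tape [515 -87  25] eraser [463 178  15] gouge [516 219  27] [585 224   2] knob [677 -34  70]
block ((517.4833374023438, 60.244842529296875), (100.27030944824219, 125.7835464477539), 5.6281280517578125) [[461. 118.]
 [474.  -7.]
 [574.   3.]
 [561. 128.]] 19.24126354565274
board ((671.1729125976562, 67.85292053222656), (130.74417114257812, 249.9708251953125), 11.129203796386719) [[583. 178.]
 [631. -67.]
 [759. -42.]
 [711. 203.]] 6504
bed [[583. 178.]
 [631. -67.]
 [748. -45.]
 [701. 201.]]
```

View pics/crop.png

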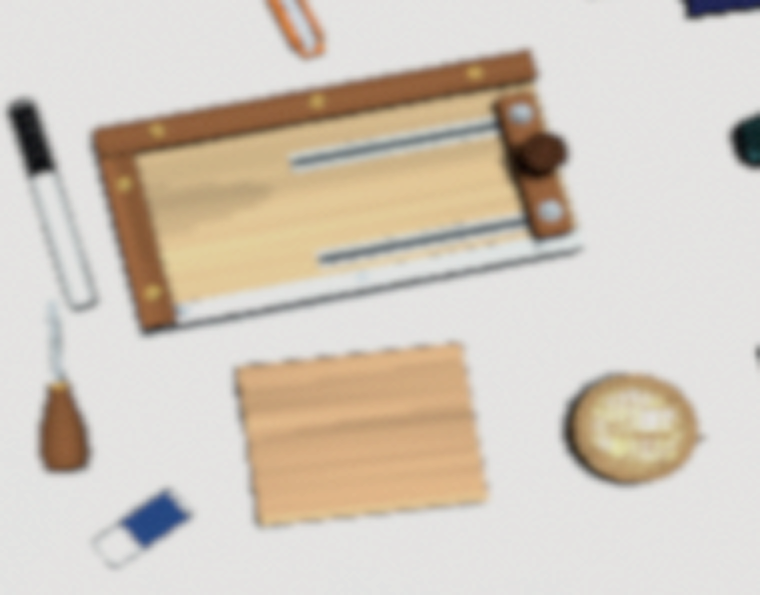

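```bash
python3 - <<'E'
from h import *
for n in("top","side"):
    W=np.load(n+"0.npy"); z=W[...,2]
    m=(W[...,0]>.05)&(W[...,0]<.36)&(abs(W[...,1]-.03)<.2)&(z>.03)
    q=W[m]; print(n,np.round(np.percentile(q,[0.5,5,50,95,99.5],axis=0),3).tolist())
E
```

```text
top [[0.2, -0.058, 0.036], [0.214, -0.043, 0.093], [0.249, 0.041, 0.114], [0.332, 0.131, 0.313], [0.341, 0.14, 0.363]]
side [[0.082, -0.045, 0.031], [0.154, -0.018, 0.041], [0.222, 0.093, 0.113], [0.319, 0.14, 0.371], [0.339, 0.142, 0.388]]
```

Call:
send_rows(
  rows=[
    {"dx": 35, "dy": -20, "roll": 2.3, "jaw": -1},
    {"dx": 35, "dy": -20, "roll": 2.2},
    {"dx": 35, "dy": -20},
    {"dx": 35, "dy": -20},
    {"dx": 35, "dy": -20},
    {"dx": 35, "dy": -20},
    {"dx": 35, "dy": -20},
    {"dx": 35, "dy": -20},
  ],
)

```text
invalid input at $.rows[0]: expected keys dx, dy, dz, roll, jaw
```

Call:
send_rows(
  rows=[
    {"dx": 33, "dy": -25, "dz": 0, "roll": 2.3, "jaw": -1},
    {"dx": 33, "dy": -25, "dz": 0, "roll": 2.2, "jaw": -1},
    {"dx": 33, "dy": -25, "dz": 0, "roll": 0, "jaw": -1},
    {"dx": 33, "dy": -25, "dz": 0, "roll": 0, "jaw": -1},
    {"dx": 33, "dy": -25, "dz": 0, "roll": 0, "jaw": -1},
    {"dx": 33, "dy": -25, "dz": 0, "roll": 0, "jaw": -1},
    {"dx": 33, "dy": -25, "dz": 0, "roll": 0, "jaw": -1},
    {"dx": 33, "dy": -25, "dz": 0, "roll": 0, "jaw": -1},
    {"dx": 33, "dy": -25, "dz": 0, "roll": 0, "jaw": -1},
    {"dx": 33, "dy": -25, "dz": 0, "roll": 0, "jaw": -1},
  ],
)

```text
time_s: 0.93
ee_pos: [0.4207, -0.2161, 0.2054]
eef_rot: [3.142, -0.0, 0.193]
force: [0.4, -0.9, 0.5]
grip_width: 0.0936
grip_force: 0.0
```

```bash
cat >> h.py <<'E'
B0=np.array([671.2,67.9]); a=np.radians(11.1); BR=np.array([[np.cos(a),np.sin(a)],[-np.sin(a),np.cos(a)]])
def tob(p): return (np.asarray(p)[...,:2]*1000-B0)@BR.T
def st():
    o=get_obs(); F=o["force"]; print("t",round(o["time_s"],2),"tcp board",tob(o["ee_pos"]).round(1),"z",round(o["ee_pos"][2]*1000,1),"yaw",round(np.degrees(o["eef_rot"][2]),2),"F",(BR@F[:2]).round(1),round(F[2],1),"w",round(o["grip_width"]*1000,1),"q",np.round(o["qpos"],2))
E
python3 -c "from h import *;st()"
```

```text
t 0.93 tcp board [-300.5 -230.4] z 205.4 yaw 11.07 F [ 0.2 -0.9] 0.5 w 93.6 q [-0.55  0.13  1.73  0.    1.28  0.83]
```

Call:
send_rows(
  rows=[
    {"dx": 8, "dy": -36, "dz": 0, "roll": 0, "jaw": -1},
    {"dx": 8, "dy": -36, "dz": 0, "roll": 0, "jaw": -1},
    {"dx": 8, "dy": -36, "dz": 0, "roll": 0, "jaw": -1},
    {"dx": 8, "dy": -36, "dz": 0, "roll": 0, "jaw": -1},
    {"dx": 8, "dy": -36, "dz": 10, "roll": 0, "jaw": -1},
    {"dx": 8, "dy": -36, "dz": 15, "roll": 0, "jaw": -1},
    {"dx": 8, "dy": -36, "dz": 20, "roll": 0, "jaw": -1},
    {"dx": 8, "dy": 0, "dz": 35, "roll": 0, "jaw": -1},
    {"dx": 0, "dy": 0, "dz": 35, "roll": 0, "jaw": -1},
    {"dx": 0, "dy": 0, "dz": 35, "roll": 0, "jaw": -1},
    {"dx": 0, "dy": 0, "dz": 35, "roll": 0, "jaw": -1},
    {"dx": 0, "dy": 0, "dz": 12, "roll": 0, "jaw": -1},
  ],
)

```text
time_s: 1.93
ee_pos: [0.4317, 0.0415, 0.0045]
eef_rot: [-3.141, 0.006, 0.194]
force: [-0.7, -0.7, -1.1]
grip_width: 0.0939
grip_force: 0.0
```

```bash
python3 -c "from h import *;st()"
```

```text
t 1.93 tcp board [-240.1   20.2] z 4.5 yaw 11.09 F [-0.8 -0.6] -1.1 w 93.9 q [ 0.01  0.35  2.   -0.    0.79  1.39]
```

Call:
send_rows(
  rows=[
    {"dx": 6, "dy": 0, "dz": 0, "roll": 0, "jaw": -1},
    {"dx": 7, "dy": 0, "dz": 0, "roll": 0, "jaw": -1},
    {"dx": 7, "dy": 0, "dz": 0, "roll": 0, "jaw": -1},
    {"dx": 6, "dy": 0, "dz": 0, "roll": 0, "jaw": -1},
    {"dx": 6, "dy": 0, "dz": 0, "roll": 0, "jaw": -1},
    {"dx": 6, "dy": 0, "dz": 0, "roll": 0, "jaw": -1},
    {"dx": 6, "dy": 0, "dz": 0, "roll": 0, "jaw": -1},
    {"dx": 5, "dy": 0, "dz": 0, "roll": 0, "jaw": -1},
    {"dx": 5, "dy": 0, "dz": 0, "roll": 0, "jaw": -1},
    {"dx": 4, "dy": 0, "dz": 0, "roll": 0, "jaw": -1},
    {"dx": 3, "dy": 0, "dz": 0, "roll": 0, "jaw": -1},
    {"dx": 2, "dy": 0, "dz": 0, "roll": 0, "jaw": -1},
  ],
)

```text
time_s: 2.93
ee_pos: [0.4958, 0.0535, 0.0085]
eef_rot: [-3.142, 0.001, 0.193]
force: [-16.3, -5.1, 12.7]
grip_width: 0.0938
grip_force: 8.5
```

```bash
python3 -c "from h import *;st()"
```

```text
t 2.93 tcp board [-174.9   19.6] z 8.5 yaw 11.08 F [-17.   -1.9] 12.7 w 93.8 q [ 0.03  0.45  1.83 -0.    0.86  1.41]
```

Call:
send_rows(
  rows=[
    {"dx": -4, "dy": 0, "dz": 0, "roll": 0, "jaw": -1},
    {"dx": 0, "dy": 0, "dz": 5.5, "roll": 0, "jaw": -1},
    {"dx": 0, "dy": 0, "dz": 0, "roll": 0, "jaw": -1},
    {"dx": 2, "dy": 0, "dz": 0, "roll": 0, "jaw": -1},
    {"dx": 2, "dy": 0, "dz": 0, "roll": 0, "jaw": -1},
    {"dx": 0, "dy": 0, "dz": 0, "roll": 0, "jaw": -1},
  ],
)

```text
time_s: 3.43
ee_pos: [0.4957, 0.0534, 0.0029]
eef_rot: [-3.142, 0.002, 0.193]
force: [-4.5, -2.2, 2.8]
grip_width: 0.0941
grip_force: 2.3
```

```bash
python3 -c "
from h import *;st()
c=cap('side');W=cloud(c);np.save('s1.npy',W);c['frame']=c['frame'][120:280,200:520];c['frame']=cv2.resize(c['frame'],None,fx=2.5,fy=2.5);save(c,'s1.png')"
```

```text
t 3.43 tcp board [-175.    19.6] z 2.9 yaw 11.09 F [-4.9 -1.3] 2.8 w 94.1 q [ 0.03  0.46  1.83 -0.    0.85  1.41]
```

View pics/s1.png

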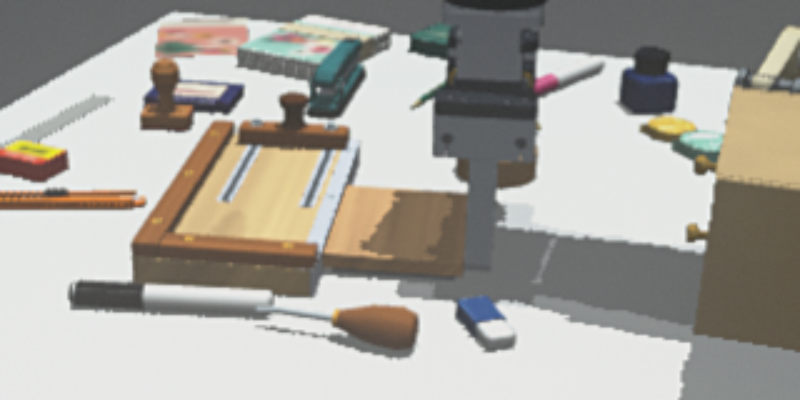

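Call:
send_rows(
  rows=[
    {"dx": 1.5, "dy": 0, "dz": 0, "roll": 0, "jaw": -1},
    {"dx": 0, "dy": 0, "dz": -2, "roll": 0, "jaw": -1},
    {"dx": 0, "dy": 0, "dz": -3, "roll": 0, "jaw": -1},
    {"dx": 0, "dy": 0, "dz": -3, "roll": 0, "jaw": -1},
    {"dx": 0, "dy": 0, "dz": -3, "roll": 0, "jaw": -1},
    {"dx": 0, "dy": 0, "dz": -3, "roll": 0, "jaw": -1},
    {"dx": 0, "dy": 0, "dz": 0, "roll": 0, "jaw": -1},
  ],
)

```text
time_s: 4.07
ee_pos: [0.4955, 0.0534, 0.0165]
eef_rot: [-3.141, 0.005, 0.193]
force: [-11.0, -3.7, -0.5]
grip_width: 0.0938
grip_force: 5.7
```

```bash
cat >> h.py <<'E'
def blk(lo=-195,hi=50):
    c=cap('side');W=cloud(c); b=tob(W); z=W[...,2]*1000
    for y0 in range(75,-50,-25):
        pass
    m=(b[...,0]>lo)&(b[...,0]<hi)&(b[...,1]>30)&(b[...,1]<75)&(z>3)
    x=b[...,0][m];zz=z[m]
    print([(int(k),int(np.max(zz[(x>=k)&(x<k+10)])),int(np.median(zz[(x>=k)&(x<k+10)]))) for k in range(lo,hi,10) if ((x>=k)&(x<k+10)).sum()>5])
    return c
E
python3 -c "
from h import *;st();blk()"
```

```text
t 4.07 tcp board [-175.2   19.6] z 16.5 yaw 11.08 F [-11.5  -1.5] -0.5 w 93.8 q [ 0.03  0.44  1.82 -0.    0.88  1.41]
[(-195, 352, 204), (-185, 351, 203), (-175, 343, 209), (-165, 336, 205), (-155, 327, 225), (-145, 318, 273), (-135, 308, 275), (-125, 28, 26), (-115, 26, 24), (-105, 25, 23), (-95, 23, 21), (-85, 22, 20), (-75, 25, 19), (-65, 24, 23), (-55, 24, 22), (-45, 24, 22), (-35, 24, 22), (-25, 24, 22), (-15, 24, 22), (-5, 24, 22), (5, 24, 22), (15, 25, 22), (25, 24, 22), (35, 36, 23), (45, 36, 34)]
```

Call:
send_rows(
  rows=[
    {"dx": 0.4, "dy": 0, "dz": -3.8, "roll": 0, "jaw": -1},
    {"dx": 0.4, "dy": 0, "dz": -3.8, "roll": 0, "jaw": -1},
    {"dx": 0.5, "dy": 0, "dz": -3.8, "roll": 0, "jaw": -1},
    {"dx": 0.6, "dy": 0, "dz": -3.8, "roll": 0, "jaw": -1},
    {"dx": 0.7, "dy": 0, "dz": -3.6, "roll": 0, "jaw": -1},
    {"dx": 1.3, "dy": 0, "dz": -3.6, "roll": 0, "jaw": -1},
    {"dx": 1.4, "dy": 0, "dz": -3.6, "roll": 0, "jaw": -1},
    {"dx": 1.5, "dy": 0, "dz": -3.6, "roll": 0, "jaw": -1},
    {"dx": 1.6, "dy": 0, "dz": -3.6, "roll": 0, "jaw": -1},
    {"dx": 0, "dy": 0, "dz": 0, "roll": 0, "jaw": -1},
  ],
)

```text
time_s: 4.95
ee_pos: [0.504, 0.0552, 0.0502]
eef_rot: [-3.141, 0.005, 0.193]
force: [-15.3, -3.0, 5.9]
grip_width: 0.0942
grip_force: 7.9
```

```bash
python3 -c "
from h import *;st();blk()"
```

```text
t 4.95 tcp board [-166.6   19.7] z 50.2 yaw 11.07 F [-15.5   0. ] 5.9 w 94.2 q [ 0.04  0.4   1.79 -0.    0.96  1.41]
[(-195, 379, 249), (-185, 382, 238), (-175, 379, 240), (-165, 372, 241), (-155, 366, 240), (-145, 359, 271), (-135, 351, 311), (-125, 339, 309), (-115, 41, 37), (-105, 35, 32), (-95, 29, 26), (-85, 24, 20), (-75, 23, 16), (-65, 25, 23), (-55, 24, 22), (-45, 25, 22), (-35, 23, 22), (-25, 24, 22), (-15, 24, 22), (-5, 24, 22), (5, 24, 22), (15, 24, 22), (25, 24, 22), (35, 35, 23), (45, 36, 34)]
```

Call:
send_rows(
  rows=[
    {"dx": 2.0, "dy": 0, "dz": -3.3, "roll": 0, "jaw": -1},
    {"dx": 2.0, "dy": 0, "dz": -3.2, "roll": 0, "jaw": -1},
    {"dx": 2.1, "dy": 0, "dz": -3.2, "roll": 0, "jaw": -1},
    {"dx": 2.2, "dy": 0, "dz": -3.1, "roll": 0, "jaw": -1},
    {"dx": 2.6, "dy": 0, "dz": -3.0, "roll": 0, "jaw": -1},
    {"dx": 2.7, "dy": 0, "dz": -2.9, "roll": 0, "jaw": -1},
    {"dx": 2.7, "dy": 0, "dz": -2.9, "roll": 0, "jaw": -1},
    {"dx": 2.8, "dy": 0, "dz": -2.8, "roll": 0, "jaw": -1},
    {"dx": 3.2, "dy": 0, "dz": -2.6, "roll": 0, "jaw": -1},
    {"dx": 3.2, "dy": 0, "dz": -2.5, "roll": 0, "jaw": -1},
    {"dx": 3.3, "dy": 0, "dz": -2.4, "roll": 0, "jaw": -1},
    {"dx": 0, "dy": 0, "dz": 0, "roll": 0, "jaw": -1},
  ],
)

```text
time_s: 6.0
ee_pos: [0.5349, 0.0611, 0.0827]
eef_rot: [3.142, -0.001, 0.193]
force: [-1.1, 0.4, 1.4]
grip_width: 0.0938
grip_force: 0.5
```

```bash
python3 -c "
from h import *;st();blk()"
```

```text
t 6.0 tcp board [-135.1   19.5] z 82.7 yaw 11.07 F [-1.   0.6] 1.4 w 93.8 q [0.05 0.41 1.68 0.   1.05 1.42]
[(-175, 385, 275), (-165, 383, 281), (-155, 383, 269), (-145, 380, 268), (-135, 382, 268), (-125, 384, 270), (-115, 384, 303), (-105, 384, 346), (-95, 371, 346), (-85, 38, 30), (-75, 24, 16), (-65, 24, 23), (-55, 24, 22), (-45, 24, 22), (-35, 24, 22), (-25, 24, 22), (-15, 24, 23), (-5, 24, 22), (5, 24, 22), (15, 23, 22), (25, 24, 22), (35, 35, 23), (45, 36, 34)]
```

Call:
send_rows(
  rows=[
    {"dx": 3.8, "dy": 0, "dz": -2.2, "roll": 0, "jaw": -1},
    {"dx": 3.8, "dy": 0, "dz": -2.0, "roll": 0, "jaw": -1},
    {"dx": 3.8, "dy": 0, "dz": -1.8, "roll": 0, "jaw": -1},
    {"dx": 3.8, "dy": 0, "dz": -1.7, "roll": 0, "jaw": -1},
    {"dx": 4.0, "dy": 0, "dz": -1.3, "roll": 0, "jaw": -1},
    {"dx": 4.1, "dy": 0, "dz": -1.1, "roll": 0, "jaw": -1},
    {"dx": 4.1, "dy": 0, "dz": -0.9, "roll": 0, "jaw": -1},
    {"dx": 4.1, "dy": 0, "dz": -0.6, "roll": 0, "jaw": -1},
    {"dx": 4.1, "dy": 0, "dz": 0, "roll": 0, "jaw": -1},
    {"dx": 4, "dy": 0, "dz": 0, "roll": 0, "jaw": -1},
    {"dx": 0, "dy": 0, "dz": 0, "roll": 0, "jaw": -1},
  ],
)

```text
time_s: 6.97
ee_pos: [0.5735, 0.0686, 0.0937]
eef_rot: [3.142, -0.0, 0.193]
force: [-0.2, 0.3, 0.6]
grip_width: 0.094
grip_force: 0.3
```

```bash
python3 -c "
from h import *;st();c=blk();c['frame']=c['frame'][100:260,200:520];c['frame']=cv2.resize(c['frame'],None,fx=2.5,fy=2.5);save(c,'s2.png')"
```

```text
t 6.97 tcp board [-95.8  19.5] z 93.7 yaw 11.07 F [-0.2  0.3] 0.6 w 94.0 q [0.06 0.47 1.56 0.   1.11 1.43]
[(-195, 381, 370), (-135, 381, 287), (-125, 384, 291), (-115, 353, 279), (-105, 330, 278), (-95, 383, 270), (-85, 383, 280), (-75, 384, 313), (-65, 384, 355), (-55, 379, 23), (-45, 24, 22), (-35, 24, 23), (-25, 23, 22), (-15, 24, 22), (-5, 24, 22), (5, 24, 22), (15, 24, 22), (25, 24, 22), (35, 35, 23), (45, 35, 34)]
```

View pics/s2.png

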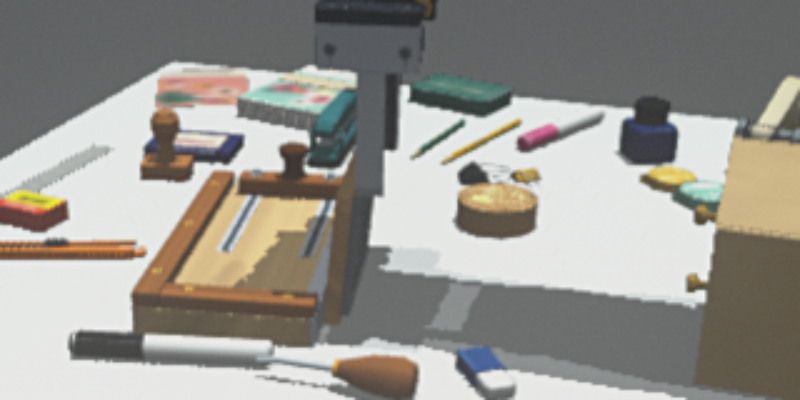

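Call:
send_rows(
  rows=[
    {"dx": 3, "dy": 0, "dz": 2, "roll": 0, "jaw": -1},
    {"dx": 5, "dy": 0, "dz": 3, "roll": 0, "jaw": -1},
    {"dx": 7, "dy": 0, "dz": 3, "roll": 0, "jaw": -1},
    {"dx": 8, "dy": 0, "dz": 3, "roll": 0, "jaw": -1},
    {"dx": 8, "dy": 0, "dz": 2, "roll": 0, "jaw": -1},
    {"dx": 8, "dy": 0, "dz": 2, "roll": 0, "jaw": -1},
    {"dx": 8, "dy": 0, "dz": 0, "roll": 0, "jaw": -1},
    {"dx": 4, "dy": 0, "dz": 0, "roll": 0, "jaw": -1},
    {"dx": 0, "dy": 0, "dz": 0, "roll": 0, "jaw": -1},
  ],
)

```text
time_s: 7.77
ee_pos: [0.6235, 0.0784, 0.0791]
eef_rot: [3.142, -0.001, 0.193]
force: [-0.3, -0.3, -0.6]
grip_width: 0.0937
grip_force: 0.0
```

```bash
python3 -c "
from h import *;st();c=blk();c['frame']=c['frame'][100:260,200:520];c['frame']=cv2.resize(c['frame'],None,fx=2.5,fy=2.5);save(c,'s3.png')"
```

```text
t 7.77 tcp board [-44.8  19.5] z 79.1 yaw 11.07 F [-0.4 -0.3] -0.6 w 93.7 q [0.07 0.59 1.41 0.   1.14 1.44]
[(-195, 376, 370), (-185, 375, 366), (-175, 372, 357), (-165, 372, 355), (-155, 367, 355), (-145, 363, 352), (-125, 347, 33), (-115, 41, 38), (-105, 39, 38), (-95, 41, 38), (-85, 375, 262), (-75, 381, 268), (-65, 384, 257), (-55, 384, 257), (-45, 384, 259), (-35, 384, 262), (-25, 383, 301), (-15, 380, 339), (-5, 367, 179), (5, 24, 22), (15, 24, 22), (25, 24, 22), (35, 36, 23), (45, 35, 34)]
```

View pics/s3.png

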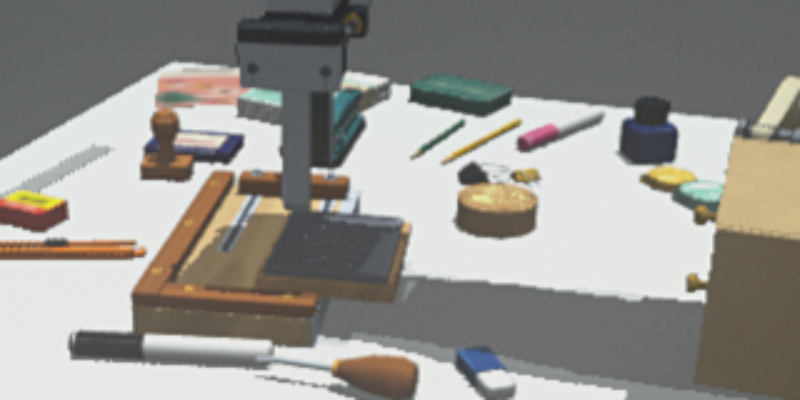

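Call:
send_rows(
  rows=[
    {"dx": -25, "dy": 0, "dz": 0, "roll": 0, "jaw": -1},
    {"dx": -38, "dy": 0, "dz": 0, "roll": 0, "jaw": -1},
    {"dx": -38, "dy": 0, "dz": 0, "roll": 0, "jaw": -1},
    {"dx": -10, "dy": 0, "dz": 15, "roll": 0, "jaw": -1},
    {"dx": 0, "dy": 0, "dz": 28, "roll": 0, "jaw": -1},
    {"dx": 0, "dy": 0, "dz": 18, "roll": 0, "jaw": -1},
    {"dx": 0, "dy": 0, "dz": 0, "roll": 0, "jaw": -1},
  ],
)

```text
time_s: 8.4
ee_pos: [0.5112, 0.0568, 0.0145]
eef_rot: [-3.141, 0.006, 0.193]
force: [-0.6, 0.5, 0.1]
grip_width: 0.0938
grip_force: 0.0
```

```bash
cat >> h.py <<'E'
def top():
    c=cap('top');W=cloud(c); b=tob(W); z=W[...,2]*1000
    g=c["frame"].astype(int); 
    m=(z>5)&(z<50)&(b[...,0]<43)&(b[...,0]>-190)&(abs(b[...,1]-20)<90)&(g.max(-1)-g.min(-1)<30)&(g.max(-1)<80)
    q=b[m].astype(np.float32); print("lino",len(q),[np.round(v,1) for v in cv2.minAreaRect(q)], np.percentile(q,[2,98],axis=0).round(), np.percentile(z[m],[5,50,95]).round())
    return c
E
python3 -c "
from h import *;st();blk();top()"
```

```text
t 8.4 tcp board [-159.2   19.9] z 14.5 yaw 11.07 F [-0.5  0.6] 0.1 w 93.8 q [ 0.04  0.47  1.78 -0.    0.9   1.42]
[(-195, 368, 211), (-185, 356, 210), (-175, 348, 201), (-165, 343, 205), (-155, 335, 207), (-145, 329, 215), (-135, 321, 256), (-125, 312, 277), (-115, 298, 22), (-105, 31, 26), (-95, 34, 31), (-85, 39, 35), (-75, 42, 39), (-65, 46, 43), (-55, 49, 47), (-45, 54, 50), (-35, 51, 48), (-25, 24, 22), (-15, 24, 22), (-5, 25, 22), (5, 23, 22), (15, 24, 22), (25, 24, 22), (35, 35, 23), (45, 36, 34)]
lino 343 [array([-127.4,   42.7]), array([132. , 125.1]), np.float64(89.8)] [[-115.   -9.]
 [ -67.   96.]] [21. 30. 38.]
```

Call:
send_rows(
  rows=[
    {"dx": 4, "dy": 0, "dz": 7, "roll": 0, "jaw": -1},
    {"dx": 5, "dy": 0, "dz": 0, "roll": 0, "jaw": -1},
    {"dx": 5, "dy": 0, "dz": 0, "roll": 0, "jaw": -1},
    {"dx": 5, "dy": 0, "dz": 0, "roll": 0, "jaw": -1},
    {"dx": 5, "dy": 0, "dz": 0, "roll": 0, "jaw": -1},
    {"dx": 5, "dy": 0, "dz": 0, "roll": 0, "jaw": -1},
    {"dx": 5, "dy": 0, "dz": 0, "roll": 0, "jaw": -1},
    {"dx": 4, "dy": 0, "dz": 0, "roll": 0, "jaw": -1},
    {"dx": 4, "dy": 0, "dz": 0, "roll": 0, "jaw": -1},
    {"dx": 4, "dy": 0, "dz": 0, "roll": 0, "jaw": -1},
    {"dx": 4, "dy": 0, "dz": 0, "roll": 0, "jaw": -1},
  ],
)

```text
time_s: 9.42
ee_pos: [0.5632, 0.0667, 0.0107]
eef_rot: [-3.142, 0.001, 0.193]
force: [-2.4, -0.3, 0.8]
grip_width: 0.094
grip_force: 1.7
```

```bash
python3 -c "
from h import *;st();blk();c=top();c['frame']=cv2.resize(np.clip(c['frame'][95:265,270:460].astype(float)*1.8,0,255).astype(np.uint8),None,fx=3.5,fy=3.5);save(c,'t4.png')"
```

```text
t 9.42 tcp board [-106.2   19.6] z 10.7 yaw 11.08 F [-2.5  0.2] 0.8 w 94.0 q [ 0.05  0.57  1.63 -0.    0.94  1.43]
[(-195, 304, 301), (-185, 385, 382), (-175, 385, 380), (-165, 384, 375), (-155, 380, 369), (-145, 354, 206), (-135, 348, 207), (-125, 344, 199), (-115, 338, 201), (-105, 332, 202), (-95, 325, 198), (-85, 317, 222), (-75, 309, 267), (-65, 298, 52), (-55, 63, 58), (-45, 71, 64), (-35, 77, 71), (-25, 75, 23), (-15, 23, 22), (-5, 24, 22), (5, 24, 22), (15, 24, 22), (25, 24, 22), (35, 35, 23), (45, 35, 34)]
lino 32 [array([-119.2,   77.7]), array([133.4,  52.1]), np.float64(4.9)] [[-180.   56.]
 [ -56.  108.]] [ 5. 22. 41.]
```

View pics/t4.png

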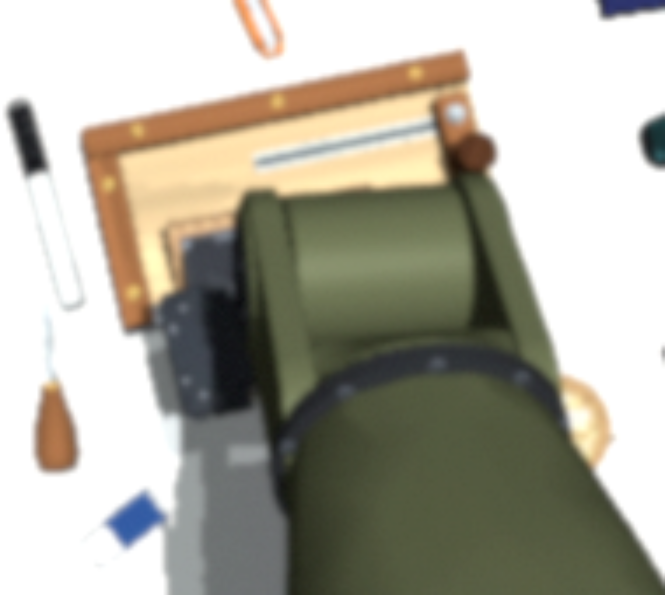

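Call:
send_rows(
  rows=[
    {"dx": 0, "dy": 0, "dz": -2.5, "roll": 0, "jaw": -1},
    {"dx": 0, "dy": 0, "dz": -2.5, "roll": 0, "jaw": -1},
    {"dx": 0, "dy": 0, "dz": -2.5, "roll": 0, "jaw": -1},
    {"dx": 0, "dy": 0, "dz": -2.5, "roll": 0, "jaw": -1},
    {"dx": 0, "dy": 0, "dz": -2.5, "roll": 0, "jaw": -1},
    {"dx": 0, "dy": 0, "dz": -2.5, "roll": 0, "jaw": -1},
    {"dx": 0, "dy": 0, "dz": 0, "roll": 0, "jaw": -1},
  ],
)

```text
time_s: 10.1
ee_pos: [0.5634, 0.0666, 0.0265]
eef_rot: [3.141, -0.001, 0.193]
force: [-1.5, 0.3, 1.4]
grip_width: 0.0941
grip_force: 0.6
```

```bash
python3 -c "
from h import *;st();blk()"
```

```text
t 10.1 tcp board [-106.    19.5] z 26.5 yaw 11.07 F [-1.5  0.6] 1.4 w 94.1 q [0.05 0.54 1.63 0.   0.97 1.43]
[(-175, 384, 383), (-165, 384, 383), (-155, 384, 381), (-145, 344, 223), (-135, 357, 223), (-125, 357, 214), (-115, 351, 216), (-105, 345, 217), (-95, 340, 214), (-85, 333, 242), (-75, 326, 285), (-65, 311, 42), (-55, 46, 44), (-45, 50, 46), (-35, 51, 48), (-25, 54, 50), (-15, 55, 50), (-5, 51, 22), (5, 24, 22), (15, 24, 22), (25, 24, 22), (35, 36, 23), (45, 36, 34)]
```

Call:
send_rows(
  rows=[
    {"dx": 2, "dy": 0, "dz": -1, "roll": 0, "jaw": -1},
    {"dx": 3, "dy": 0, "dz": -1, "roll": 0, "jaw": -1},
    {"dx": 4, "dy": 0, "dz": 0, "roll": 0, "jaw": -1},
    {"dx": 4, "dy": 0, "dz": 0, "roll": 0, "jaw": -1},
    {"dx": 4, "dy": 0, "dz": 0, "roll": 0, "jaw": -1},
    {"dx": 4, "dy": 0, "dz": 0, "roll": 0, "jaw": -1},
    {"dx": 4, "dy": 0, "dz": 0, "roll": 0, "jaw": -1},
    {"dx": 4, "dy": 0, "dz": 0, "roll": 0, "jaw": -1},
    {"dx": 4, "dy": 0, "dz": 0, "roll": 0, "jaw": -1},
    {"dx": 2, "dy": 0, "dz": 0, "roll": 0, "jaw": -1},
    {"dx": 0, "dy": 0, "dz": 0, "roll": 0, "jaw": -1},
  ],
)

```text
time_s: 11.07
ee_pos: [0.5985, 0.0731, 0.0331]
eef_rot: [3.14, -0.002, 0.193]
force: [-29.7, -5.2, 59.3]
grip_width: 0.094
grip_force: 55.2
```

```bash
python3 -c "
from h import *;st();blk()"
```

```text
t 11.07 tcp board [-70.3  19.1] z 33.1 yaw 11.08 F [-30.2   0.7] 59.3 w 94.0 q [ 0.06  0.6   1.52 -0.    1.02  1.44]
[(-195, 341, 326), (-185, 336, 319), (-175, 331, 322), (-165, 322, 316), (-135, 384, 384), (-115, 267, 219), (-105, 370, 237), (-95, 364, 225), (-85, 358, 219), (-75, 353, 218), (-65, 347, 220), (-55, 341, 233), (-45, 336, 279), (-35, 327, 294), (-25, 41, 39), (-15, 41, 39), (-5, 41, 39), (5, 40, 38), (15, 41, 39), (25, 40, 34), (35, 35, 24), (45, 36, 34)]
```

Call:
send_rows(
  rows=[
    {"dx": 0, "dy": 0, "dz": -8, "roll": 0, "jaw": -1},
    {"dx": 0, "dy": 0, "dz": -6, "roll": 0, "jaw": -1},
    {"dx": -10, "dy": 0, "dz": 0, "roll": 0, "jaw": -1},
    {"dx": -15, "dy": 0, "dz": 0, "roll": 0, "jaw": -1},
    {"dx": 0, "dy": 0, "dz": 0, "roll": 0, "jaw": -1},
  ],
)

```text
time_s: 11.53
ee_pos: [0.5716, 0.0684, 0.0413]
eef_rot: [-3.141, 0.001, 0.193]
force: [0.0, -0.9, 0.8]
grip_width: 0.0941
grip_force: 0.0
```

```bash
python3 -c "
from h import *;st();c=blk();c['frame']=c['frame'][100:260,200:520];c['frame']=cv2.resize(c['frame'],None,fx=2.5,fy=2.5);save(c,'s5.png')"
```

```text
t 11.53 tcp board [-97.7  19.7] z 41.3 yaw 11.07 F [-0.2 -0.9] 0.8 w 94.1 q [0.06 0.54 1.59 0.   1.01 1.43]
[(-195, 339, 329), (-135, 379, 236), (-125, 371, 238), (-115, 367, 229), (-105, 364, 231), (-95, 358, 234), (-85, 352, 237), (-75, 347, 259), (-65, 339, 302), (-55, 321, 39), (-45, 42, 39), (-35, 42, 39), (-25, 41, 39), (-15, 41, 39), (-5, 42, 39), (5, 40, 38), (15, 42, 39), (25, 41, 35), (35, 36, 25), (45, 36, 34)]
```

View pics/s5.png

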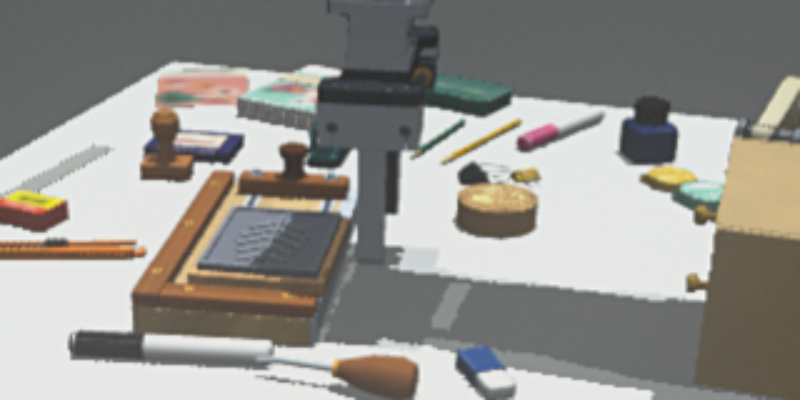

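Call:
send_rows(
  rows=[
    {"dx": 0, "dy": 0, "dz": 8, "roll": 0, "jaw": -1},
    {"dx": 0, "dy": 0, "dz": 7.5, "roll": 0, "jaw": -1},
    {"dx": 4, "dy": 0, "dz": 0, "roll": 0, "jaw": -1},
    {"dx": 5, "dy": 0, "dz": 0, "roll": 0, "jaw": -1},
    {"dx": 5, "dy": 0, "dz": 0, "roll": 0, "jaw": -1},
    {"dx": 4, "dy": 0, "dz": 0, "roll": 0, "jaw": -1},
    {"dx": 3, "dy": 0, "dz": 0, "roll": 0, "jaw": -1},
    {"dx": 3, "dy": 0, "dz": 0, "roll": 0, "jaw": -1},
    {"dx": 3, "dy": 0, "dz": 0, "roll": 0, "jaw": -1},
    {"dx": 2, "dy": 0, "dz": 0, "roll": 0, "jaw": -1},
    {"dx": 1, "dy": 0, "dz": 0, "roll": 0, "jaw": -1},
    {"dx": 0, "dy": 0, "dz": 0, "roll": 0, "jaw": -1},
  ],
)

```text
time_s: 12.58
ee_pos: [0.6025, 0.0743, 0.0263]
eef_rot: [3.142, -0.0, 0.193]
force: [-0.0, 0.5, -0.1]
grip_width: 0.0942
grip_force: 0.0
```

```bash
python3 -c "
from h import *;st();blk()"
```

```text
t 12.58 tcp board [-66.2  19.5] z 26.3 yaw 11.07 F [0.1 0.5] -0.1 w 94.2 q [0.06 0.62 1.5  0.   1.02 1.44]
[(-195, 335, 319), (-185, 333, 318), (-175, 325, 314), (-165, 322, 312), (-135, 384, 381), (-125, 383, 379), (-105, 295, 219), (-95, 360, 223), (-85, 355, 213), (-75, 349, 211), (-65, 343, 213), (-55, 338, 214), (-45, 332, 246), (-35, 326, 286), (-25, 311, 40), (-15, 42, 40), (-5, 42, 39), (5, 41, 39), (15, 41, 38), (25, 41, 39), (35, 41, 34), (45, 35, 34)]
```

Lino now reaches x≈+37 (home would be +39). Press on a little.

Call:
send_rows(
  rows=[
    {"dx": 0.8, "dy": 0, "dz": 0, "roll": 0, "jaw": -1},
    {"dx": 0.8, "dy": 0, "dz": 0, "roll": 0, "jaw": -1},
    {"dx": 0.8, "dy": 0, "dz": 0, "roll": 0, "jaw": -1},
    {"dx": 0, "dy": 0, "dz": 0, "roll": 0, "jaw": -1},
  ],
)

```text
time_s: 12.97
ee_pos: [0.6037, 0.0745, 0.0263]
eef_rot: [-3.142, 0.003, 0.193]
force: [-9.5, -2.2, 5.4]
grip_width: 0.0938
grip_force: 4.6
```

```bash
python3 -c "
from h import *;st()"
```

```text
t 12.97 tcp board [-64.9  19.5] z 26.3 yaw 11.08 F [-9.7 -0.4] 5.4 w 93.8 q [ 0.06  0.62  1.5  -0.    1.02  1.44]
```

Call:
send_rows(
  rows=[
    {"dx": -6, "dy": 0, "dz": 0, "roll": 0, "jaw": -1},
    {"dx": -6, "dy": 0, "dz": -10, "roll": 0, "jaw": -1},
    {"dx": 0, "dy": 0, "dz": -30, "roll": 0, "jaw": 0},
    {"dx": 0, "dy": 0, "dz": -35, "roll": 0, "jaw": 1},
    {"dx": 0, "dy": 15, "dz": -15, "roll": 0, "jaw": 1},
    {"dx": 10, "dy": 30, "dz": 0, "roll": 0, "jaw": 1},
    {"dx": 15, "dy": 35, "dz": 0, "roll": 0, "jaw": 1},
    {"dx": 15, "dy": 35, "dz": 0, "roll": 0, "jaw": 1},
    {"dx": 15, "dy": 35, "dz": 0, "roll": 0, "jaw": 1},
    {"dx": 10, "dy": 30, "dz": 0, "roll": 0, "jaw": 1},
    {"dx": 0, "dy": 5, "dz": 0, "roll": 0, "jaw": 1},
    {"dx": 0, "dy": 0, "dz": 0, "roll": 0, "jaw": 1},
  ],
)

```text
time_s: 13.97
ee_pos: [0.6922, -0.0985, 0.1155]
eef_rot: [-3.142, 0.0, 0.191]
force: [0.4, 0.7, -0.5]
grip_width: 0.0311
grip_force: 0.0
```

```bash
cat >> h.py <<'E'
def knob():
    for n in("side","top"):
        c=cap(n);W=cloud(c);b=tob(W);z=W[...,2]*1000
        m=(z>55)&(z<75)&(abs(b[...,0])<40)&(b[...,1]>-135)&(b[...,1]<40); q=b[m]
        if len(q): print(n,"knob",len(q),np.median(q,0).round(1),q.min(0).round(),q.max(0).round())
        m=(z>36.5)&(z<44)&(b[...,0]>-70)&(b[...,0]<50)&(b[...,1]<110)&(b[...,1]>-60); q=b[m].astype(np.float32); print("lino",len(q),[np.round(v,1) for v in cv2.minAreaRect(q)],np.percentile(q,[1,99],axis=0).round(1))
    return c
E
python3 -c "
from h import *;st();c=knob();c['frame']=cv2.resize(np.clip(c['frame'][95:265,270:460].astype(float)*1.8,0,255).astype(np.uint8),None,fx=3.5,fy=3.5);save(c,'t6.png')"
```

```text
t 13.97 tcp board [ -11.4 -167.4] z 115.5 yaw 10.93 F [0.5 0.6] -0.5 w 31.1 q [-0.19  0.71  1.12 -0.    1.31  1.19]
side knob 79 [-13.1 -99.8] [ -24. -119.] [ -1. -94.]
lino 1223 [array([-2.6, 30.7]), array([100.3, 128. ]), np.float64(2.3)] [[-50.5 -28.5]
 [ 36.7  85.2]]
top knob 116 [ -12.8 -105.5] [ -24. -119.] [  0. -94.]
lino 2131 [array([-7.8, 25.8]), array([168. , 114.9]), np.float64(89.7)] [[-51.6 -29. ]
 [ 46.4  90.4]]
```

View pics/t6.png

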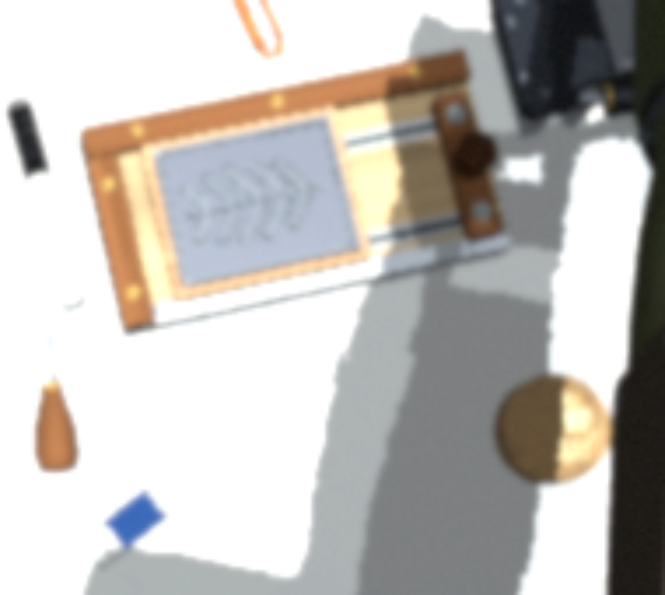

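Call:
send_rows(
  rows=[
    {"dx": 0, "dy": 0, "dz": 20, "roll": 0, "jaw": 1},
    {"dx": 0, "dy": 0, "dz": 28, "roll": 0, "jaw": 1},
    {"dx": 0, "dy": 0, "dz": 20, "roll": 0, "jaw": 1},
    {"dx": 0, "dy": 0, "dz": 0, "roll": 0, "jaw": 1},
    {"dx": 0, "dy": -9, "dz": 0, "roll": 0, "jaw": 1},
    {"dx": 0, "dy": -9, "dz": 0, "roll": 0, "jaw": 1},
    {"dx": 0, "dy": -8, "dz": 0, "roll": 0, "jaw": 1},
    {"dx": 0, "dy": -6, "dz": 0, "roll": 0, "jaw": 1},
    {"dx": 0, "dy": -5, "dz": 0, "roll": 0, "jaw": 1},
    {"dx": 0, "dy": -5, "dz": 0, "roll": 0, "jaw": 1},
    {"dx": 0, "dy": -5, "dz": 0, "roll": 0, "jaw": 1},
    {"dx": 0, "dy": -5, "dz": 0, "roll": 0, "jaw": 1},
  ],
)

```text
time_s: 15.07
ee_pos: [0.6824, -0.0455, 0.0487]
eef_rot: [3.141, -0.001, 0.193]
force: [1.7, -3.6, 2.8]
grip_width: 0.0006
grip_force: 1.6
```

```bash
python3 -c "
from h import *;st()"
```

```text
t 15.07 tcp board [ -10.9 -113.4] z 48.7 yaw 11.05 F [ 1.  -3.9] 2.8 w 0.6 q [-0.12  0.74  1.23 -0.    1.17  1.26]
```

Call:
send_rows(
  rows=[
    {"dx": 0, "dy": -5, "dz": 0, "roll": 0, "jaw": 1},
    {"dx": 0, "dy": -5, "dz": 0, "roll": 0, "jaw": 1},
    {"dx": 0, "dy": -5, "dz": 0, "roll": 0, "jaw": 1},
    {"dx": 0, "dy": -5, "dz": 0, "roll": 0, "jaw": 1},
    {"dx": 0, "dy": -4, "dz": 0, "roll": 0, "jaw": 1},
    {"dx": 0, "dy": -4, "dz": 0, "roll": 0, "jaw": 1},
    {"dx": 0, "dy": -4, "dz": 0, "roll": 0, "jaw": 1},
    {"dx": 0, "dy": -4, "dz": 0, "roll": 0, "jaw": 1},
    {"dx": 0, "dy": -4, "dz": 0, "roll": 0, "jaw": 1},
    {"dx": 0, "dy": -4, "dz": 0, "roll": 0, "jaw": 1},
    {"dx": 0, "dy": 0, "dz": 0, "roll": 0, "jaw": 1},
  ],
)

```text
time_s: 15.98
ee_pos: [0.6736, -0.0016, 0.0483]
eef_rot: [-3.141, 0.0, 0.194]
force: [0.2, -1.0, 0.6]
grip_width: 0.0004
grip_force: 0.4
```

```bash
python3 -c "
from h import *;st();knob()"
```

```text
t 15.98 tcp board [-11.  -68.7] z 48.3 yaw 11.1 F [ 0.1 -1. ] 0.6 w 0.4 q [-0.06  0.72  1.27  0.    1.15  1.32]
side knob 150 [-14.5 -42. ] [-24. -76.] [ -0. -28.]
lino 1412 [array([-7.8, 23.9]), array([158.9,  94.7]), np.float64(86.9)] [[-53.7 -49.4]
 [ 36.6  87.5]]
top knob 33 [-18.4 -43.4] [-22. -57.] [ -7. -34.]
lino 2050 [array([-3.4, 27.9]), array([164.2, 106.5]), np.float64(89.7)] [[-54.  -51.4]
 [ 44.9  91.2]]
```

Call:
send_rows(
  rows=[
    {"dx": 0, "dy": -2, "dz": 0, "roll": 0, "jaw": 1},
    {"dx": 0, "dy": -2, "dz": 0, "roll": 0, "jaw": 1},
    {"dx": 0, "dy": -2, "dz": 0, "roll": 0, "jaw": 1},
    {"dx": 0, "dy": -2, "dz": 0, "roll": 0, "jaw": 1},
    {"dx": 0, "dy": -1, "dz": 0, "roll": 0, "jaw": 1},
    {"dx": 0, "dy": -1, "dz": 0, "roll": 0, "jaw": 1},
    {"dx": 0, "dy": -1, "dz": 0, "roll": 0, "jaw": 1},
  ],
)

```text
time_s: 16.67
ee_pos: [0.6714, 0.0084, 0.048]
eef_rot: [-3.142, 0.001, 0.193]
force: [-0.5, -3.9, -1.9]
grip_width: 0.0005
grip_force: 1.9
```

```bash
python3 -c "
from h import *;st()"
```

```text
t 16.67 tcp board [-11.2 -58.4] z 48.0 yaw 11.07 F [-1.2 -3.7] -1.9 w 0.5 q [-0.04  0.72  1.28 -0.    1.15  1.34]
```

Call:
send_rows(
  rows=[
    {"dx": 0, "dy": -1, "dz": 0, "roll": 0, "jaw": 1},
    {"dx": 0, "dy": -1, "dz": 0, "roll": 0, "jaw": 1},
    {"dx": 0, "dy": -0.5, "dz": 0, "roll": 0, "jaw": 1},
    {"dx": 0, "dy": 0, "dz": 0, "roll": 0, "jaw": 1},
  ],
)

```text
time_s: 17.0
ee_pos: [0.6711, 0.0107, 0.0481]
eef_rot: [3.141, 0.0, 0.193]
force: [-1.7, -4.1, -2.8]
grip_width: 0.0006
grip_force: 2.3
```

```bash
python3 -c "
from h import *;st()"
```

```text
t 17.0 tcp board [-11.2 -56.1] z 48.1 yaw 11.07 F [-2.5 -3.7] -2.8 w 0.6 q [-0.04  0.72  1.28 -0.    1.15  1.34]
```

Call:
send_rows(
  rows=[
    {"dx": 0, "dy": -0.7, "dz": 0, "roll": 0, "jaw": 1},
    {"dx": 0, "dy": -0.7, "dz": 0, "roll": 0, "jaw": 1},
    {"dx": 0, "dy": -0.6, "dz": 0, "roll": 0, "jaw": 1},
    {"dx": 0, "dy": 0, "dz": 0, "roll": 0, "jaw": 1},
  ],
)

```text
time_s: 17.33
ee_pos: [0.6709, 0.011, 0.0482]
eef_rot: [3.139, 0.0, 0.193]
force: [1.3, -15.3, -4.3]
grip_width: 0.0
grip_force: 7.1
```

```bash
python3 -c "
from h import *;st()"
```

```text
t 17.33 tcp board [-11.2 -55.8] z 48.2 yaw 11.03 F [ -1.7 -15.3] -4.3 w 0.0 q [-0.04  0.72  1.28 -0.    1.15  1.34]
```

Call:
send_rows(
  rows=[
    {"dx": 0, "dy": 2, "dz": 0, "roll": 0, "jaw": 1},
    {"dx": 0, "dy": 10, "dz": 0, "roll": 0, "jaw": 1},
    {"dx": 0, "dy": 10, "dz": -10, "roll": 0, "jaw": 1},
    {"dx": 0, "dy": 20, "dz": -30, "roll": 0, "jaw": 1},
    {"dx": 0, "dy": 30, "dz": -25, "roll": 0, "jaw": 1},
    {"dx": 0, "dy": 38, "dz": 0, "roll": 0, "jaw": 1},
    {"dx": 0, "dy": 38, "dz": 0, "roll": 0, "jaw": 1},
    {"dx": 0, "dy": 20, "dz": 0, "roll": 0, "jaw": 1},
    {"dx": 0, "dy": 0, "dz": 0, "roll": 0, "jaw": 1},
    {"dx": 0, "dy": 0, "dz": 0, "roll": 0, "jaw": 1},
  ],
)

```text
time_s: 18.17
ee_pos: [0.7031, -0.1533, 0.1138]
eef_rot: [-3.141, -0.001, 0.191]
force: [0.5, 0.7, 0.7]
grip_width: 0.0006
grip_force: 0.0
```

```bash
python3 -c "
from h import *;st();c=knob();c['frame']=cv2.resize(np.clip(c['frame'][95:265,270:460].astype(float)*1.8,0,255).astype(np.uint8),None,fx=3.5,fy=3.5);save(c,'t7.png')"
```

```text
t 18.17 tcp board [ -11.3 -223.2] z 113.8 yaw 10.97 F [0.6 0.6] 0.7 w 0.6 q [-0.27  0.76  1.04  0.    1.34  1.11]
side knob 92 [-13.4 -23.4] [-25. -38.] [ -1. -15.]
lino 1470 [array([-10.3,  28.5]), array([145.4,  94.9]), np.float64(89.4)] [[-52.6 -38. ]
 [ 36.5  99.7]]
top knob 111 [-11.6 -30.1] [-23. -44.] [  2. -19.]
lino 2403 [array([-7.5, 26. ]), array([114.4, 167.9]), np.float64(0.1)] [[-53.9 -39.6]
 [ 44.1 102.3]]
```

View pics/t7.png

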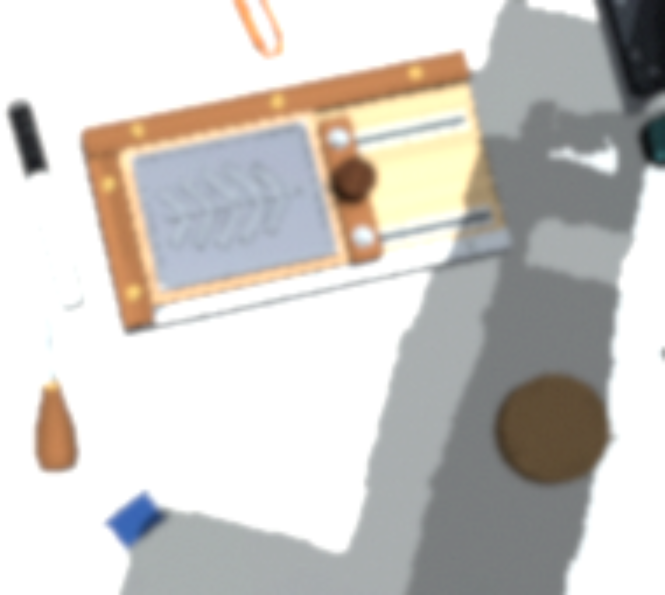

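```bash
python3 -c "
from h import *;print(hand_in())"
```

```text
the job is handed in; nothing more can be done
None
```

I handed the job in at about 18 s: the block lies cut face up on the bed against the back fence, held between the jaw and the left fence, and the bystanders were not touched. One slip on the way: the fingers rode up on the block's edge and pressed down with about 59 N at the wrist before I lifted off, and I saw no damage or shift in the pictures afterwards.

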